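# Lock the dust extractor's filter hatch with its quarter-turn stud

## Robot

A 6-joint arm with a two-finger parallel gripper is mounted at the origin on the work surface. World frame = base frame: x ahead of the robot, y to its left, z up, the work surface at z = 0. Lengths are in m, angles in rad, forces in N, time in s.
With the tool pointing down it reaches from about 0.375 to 0.9 m from the base axis. Payload 3.1 kg.
Tool frame: the origin (TCP) lies between the finger pads; the fingertips stand 22 mm ahead of it and the grasp point (between the pads) lies 3 mm ahead of it; z points along the fingers, y is the line along which they close (so a half turn about z gives the same grasp; the last joint's range is limited). The gripper opens to 87 mm and grips with 3 to 60 N. Pads are 19 mm wide; open, the fingers measure 117 mm over their backs; the gripper's body (75 mm by 190 mm) begins 51 mm behind the grasp point.
Start: joints at [-1.343, 0.527, 1.433, -0, 1.181, -0.178], TCP at [0.247, -0.574, 0.245] pointing down, gripper open.
Joint ranges: [-3.08, 3.08], [-0.75, 2.2], [0.22, 2.44], [-1.43, 4.57], [0, 2.65], [-2.85, 2.85]. Speed limits (rad/s): [2.79, 2.79, 3.14, 3.14, 3.14, 3.14].

## Interface

Orientations are given as a unit quaternion [x, y, z, w].
In Python, from rig import get_obs, camera, get_calibration, hand_in, cut_out gives the robot as it stands.
- The arm moves only by the shell command python3 -m inch 'ROWS' [OPENING] [FORCE]. ROWS is JSON, one flat list of numbers, 6 for each row, row after row: the shift along the tool's x, y, z scaled (see below), then the turn, a rotation vector about the tool's x, y, z scaled (see below). A call has 1 to 20 rows; each row is the pose to reach, as a shift and turn from the pose commanded when the call began, along the tool's axes at that moment; what a row does not reach only later rows make up. The controller multiplies each number of a shift by 0.08 m and each number of a turn by 90 degrees. A row lasts 1/12 s, in which the tool goes at most 41.7 mm and 7.16 degrees, less where a joint would pass 70% of its speed; a pose out of reach is approached as far as the arm can. A call with a number of a shift or a turn outside -1 to 1 is refused whole. A call with a gripper value outside its range is refused whole. OPENING is the finger opening in mm, from 0 to 87, set as the call begins (- or left out, the last holds). The fingers move at their own pace and stop on an object; FORCE is the grip in N (left out, the last holds). Time passes only in rows, so rows that repeat a pose let the fingers close. It gives the time, the measured TCP pose, the force, the opening and the grip force at its end, in the units of the state.
- get_obs(): the state, without advancing time (a new reading comes with each control period).
- camera(name): name is "scene" or "top" or "wrist"; returns the picture (400x640x3 uint8, red, green, blue); there is no depth.
- get_calibration(name): a dict with "vertical_fov" (degrees; the focal length in pixels is half the picture's height over the tangent of half this angle, whatever the lens; pixels are square), "cx", "cy" (the principal point, pixels), "T" (4x4, takes a point from camera to world coordinates). Camera axes: x right, y down, z forward; pixel columns grow to the right and rows downward; lengths in m; the calibration is good to about 2 mm. A picture is of the moment at which its call begins: read the wrist's pose just before it. get_calibration takes no time and is no camera call; for the wrist camera it gives the pose at the moment of the call.
- hand_in(): hands the job in; it is judged then, once.
Trained networks look in the newest picture that a camera, given by its name, has taken for a name from the list of things; names that differ only in an ending like _2 or _b are one class to them, and where a whole thing is asked for, a point or a joint stands for the part that bears it (a point fixed in the world has none). Each returns a list of dicts, best first, with "conf" (0 to 1); they miss things now and then, are a little off and sometimes report something else, mostly with a low value. They report only what shows in the picture. A call takes as long as a camera call. They do not tell look-alikes from the thing itself.
- cut_out(camera, thing): "region" (400x640 bool, what is visible of it) and "bbox" ([left, top, right, bottom] in pixels, round what is visible of it).
The state is a dict: "time": time; "q": joint angles; "joint_velocities": joint speeds; "joint_torque": joint torques, N m; "position": TCP position; "tool_rot": TCP orientation; "ft_force": force on the tool from outside, world axes, zero at the start; "moment": the same for the moment, N m; "grip_width": finger opening in m; "grip_force": force on a finger pad.
Only numpy, scipy, OpenCV 4.12 (cv2) and the standard library are available. Lean on these libraries where they do the work, as an engineer would, in place of code of your own. Each camera call takes 0.05 s, during which the arm holds its last target. There are 200 camera calls.

## Task

Take the red wing stud out of the plywood caddy and put its T-bar down through the hatch into the slot of the blue dust extractor's keeper, which floats and may sit a few millimetres off the hole's centre, so feel for it lightly. Press it in gently against the springy gasket (never with more than 40 N, pressing or twisting, so do not force it round before it is in far enough), give it a quarter turn clockwise seen from above, and let it rise into its catch, so that the hatch stays drawn down when you let go. Leave the other things on the bench where they are.

Things in the scene. Friction and masses are not known exactly. Their poses are not given: they have to be found in the camera images.
- stud: Loose red stud, 50 to 85 g, 61 mm tall, upright in one of the caddy's holes (which one varies). Origin: centre of the underside of its steel T-bar; z up its axis; x along T-bar and wing (a half turn is the same). T-bar 24 (x) by 6 (y) mm, z 0 to 8 (lowest 2 mm: 22 by 4); shaft 6 mm diameter to z 25; red flange 48 mm diameter, z 25 to 31.
- stud_wing (a point): Centre of the stud's red wing, the part to grip: 34 mm along x, 10 mm thick along y, 30 mm high (15 mm above and below this point, down to the flange). 46 mm above the stud's origin, same axes.
- hatch_axis (a point): On the axis of the hatch's hole, level with the top face of the brass keeper plate below it. z up, x along the slot. The keeper floats: its slot, 26.5 (x) by 8.5 (y) mm, straight walls, plate 6 mm thick, is parallel to x here, but its centre lies a few mm (up to 5) off this axis, differently each time and not measured: feel for it. It does not shift when pushed.
- extractor: Blue dust extractor, fixed; origin centre of its underside; 220 (x) by 300 (y) mm, top and keeper 130 mm high. Hatch axis 60 mm to +y, black motor pod (110 mm diameter, 48 mm high) 85 mm to -y. Under the keeper, stops let the T-bar turn only clockwise from above, a quarter turn, and only while the stud's origin is 17 to 20 mm (hard stop) below the keeper's top; there it can rise 3 mm into its catch (14 mm below; 0.15 rad play).
- hatch (a joint): How far the hatch is pressed down onto its gasket, m: 0 free, 0.010 hard against its stop, 0.004 when locked by the stud. The spring pushes up with 3.5 N at 0 and 13.5 N at 0.010 (10.5 N at 0.007, where the stud can begin to turn). The stud's flange pushes it down; it springs back slowly (well damped, under 0.1 m/s) if the stud is not locked.
- hatch_top (a point): Centre of the top face of the grey metal hatch (130 by 110 by 4 mm, black rubber skirt), at its round hole of 36 mm diameter; red marks along x (stud goes in), green along y (locked). 15 mm above the keeper's top when free, 5 mm when fully pressed, 11 mm when locked.
- caddy: Fixed plywood block 180 (x) by 70 (y) by 40 mm high, origin centre of its underside, with three holes of 28 mm diameter and 32 mm depth in a row along x, 60 mm apart. Flanges rest on its top.
- bolt: Loose steel bolt with washer in another hole of the caddy; washer and head reach 11 mm above the caddy. Leave it.
- plug: Loose dark wooden plug in another hole of the caddy, its 36 mm head 9 mm above the caddy. Leave it.
- glue: Loose white glue bottle, 64 mm diameter, 170 mm tall, origin centre of its underside. Leave it.
- tape: Loose yellow roll of tape, 96 mm diameter, 24 mm high. Leave it.
- screwdriver: Loose screwdriver with red handle lying on the bench. Leave it.
- offcut: Loose wooden offcut 70 by 45 by 24 mm. Leave it.
Not all that is in view belongs to the job. There is more than one size of the stud; the one meant has the size given above.

How it is judged:
By the outcome, as a careful person would: the job done as asked, in the order asked, and still so for the second after the job is handed in, with the robot touching nothing.
It also fails if it takes over 72 s, if anything falls off the work surface, if the arm or the gripper's body presses on something with over 40 N, if the wrist force passes 120 N, or if a joint passes its speed limit or range.

## Working session

There is one attempt and no reset: what is moved stays moved. The work goes in short steps, Python scripts to look and compute and a shell command to move; the robot and the scene stay as the last step left them, time stands still between calls to the robot, and variables do not carry over. Pictures are saved under pics/ and viewed, at most 10 in all, crops included, and the job is handed in when it is done.

```bash
ls; mkdir -p pics; cat > h.py <<'E'
import numpy as np, cv2
from rig import *
from scipy.spatial.transform import Rotation as R
def ray(cal,u,v):
    f=200/np.tan(np.radians(cal["vertical_fov"])/2)
    T=np.array(cal["T"]); d=T[:3,:3]@np.array([(u-cal["cx"])/f,(v-cal["cy"])/f,1]); return T[:3,3],d
def atz(cal,u,v,z):
    o,d=ray(cal,u,v); return o+d*(z-o[2])/d[2]
def proj(cal,p):
    f=200/np.tan(np.radians(cal["vertical_fov"])/2)
    T=np.array(cal["T"]); c=T[:3,:3].T@(np.array(p)-T[:3,3]); return c[:2]/c[2]*f+[cal["cx"],cal["cy"]]
def save(n,im): cv2.imwrite("pics/"+n,cv2.cvtColor(im,cv2.COLOR_RGB2BGR))
E
python3 - <<'E'
from h import *
for c in ("top","scene"):
    im=camera(c); save(c+"1.png",im); cal=get_calibration(c); print(c,cal)
    for t in ["stud","hatch","extractor","caddy","bolt","plug","glue"]:
        for r in cut_out(c,t)[:3]:
            ys,xs=np.nonzero(r["region"]); print(t,round(r["conf"],2),r["bbox"],xs.mean().round(1),ys.mean().round(1))
print(get_obs())
E
```

```text
pics
top {'vertical_fov': 56.9971901744393, 'cx': 321.1252247091726, 'cy': 194.6275249419087, 'T': array([[ 0.01485339, -0.995517  ,  0.09340922,  0.45417966],
       [-0.99968697, -0.01290442,  0.02143444, -0.04739502],
       [-0.02013296, -0.09369835, -0.99539705,  1.08930831],
       [ 0.        ,  0.        ,  0.        ,  1.        ]])}
stud 0.9 [252.5, 220.6, 273.9, 242.2] 262.0 232.4
stud 0.71 [218.1, 236.2, 230.3, 250.3] 223.5 243.5
stud 0.49 [255.0, 254.1, 267.3, 271.0] 260.0 262.4
hatch 0.89 [334.1, 167.9, 394.5, 223.9] 362.9 193.9
extractor 0.94 [317.4, 126.9, 453.7, 246.4] 385.9 187.3
caddy 0.96 [195.2, 192.2, 244.3, 257.3] 218.4 222.2
bolt 0.63 [214.4, 215.8, 223.9, 230.5] 216.0 223.5
plug 0.56 [215.5, 236.2, 233.3, 250.2] 223.4 242.8
glue 0.95 [260.4, 109.2, 291.7, 138.7] 273.8 123.6
scene {'vertical_fov': 55.864094411367276, 'cx': 320.1628863071793, 'cy': 200.31134958781288, 'T': array([[-0.90080439,  0.28246912, -0.32979183,  0.89812709],
       [ 0.43403166,  0.56305504, -0.70326776,  0.67009231],
       [-0.01296048, -0.77664678, -0.62980299,  0.75806361],
       [
[... 622 characters left out ...]
.1
{'time': 0.8, 'q': array([-1.34248666e+00,  5.27450927e-01,  1.43271043e+00,  1.73309366e-05,
        1.18135683e+00, -1.78510819e-01]), 'joint_velocities': array([-0.00105113, -0.00080785, -0.00030242, -0.00118928, -0.00016068,
       -0.00099766]), 'joint_torque': array([ 1.00930818e-03, -4.39946795e+01, -1.76979250e+01,  6.33630599e-02,
        5.03193587e-02, -2.95600660e-05]), 'position': array([ 0.247329  , -0.57396529,  0.24457525]), 'tool_rot': array([9.79384033e-01, 2.02007213e-01, 8.94117103e-06, 3.70191993e-05]), 'ft_force': array([-0.84916214,  0.21052871, -0.07447379]), 'moment': array([0.00761012, 0.00603052, 0.00436263]), 'grip_force': 0.0, 'grip_width': 0.0869186800036664}
```

View pics/top1.png

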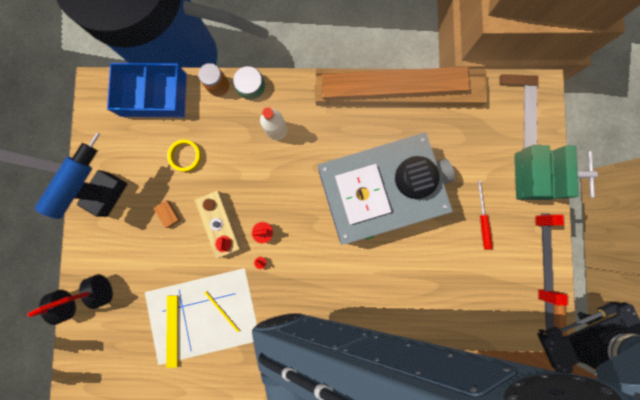

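View pics/scene1.png

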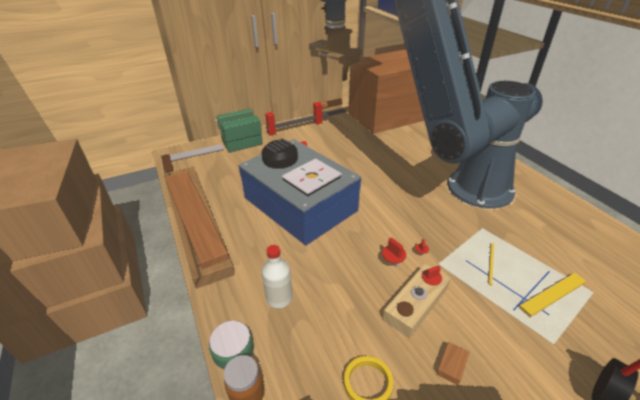

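The top view shows the target stud in the caddy at (223,243), the bolt at (217,224) and the plug at (210,205). Two decoy studs stand outside it at (262,232) and (261,262). The hatch hole is at (362,194) and the pod at (417,177).

```bash
cat >> h.py <<'E'
def tomove(p,yaw=None):
    "shift/turn in move units from present pose to TCP p, tool down with tool-x at yaw"
    o=get_obs(); r=R.from_quat(o["tool_rot"]); s=r.inv().apply(np.array(p)-o["position"])/0.08
    t=None
    if yaw is not None:
        best=None
        for k in (0,np.pi):
            tgt=R.from_euler('z',yaw+k)*R.from_euler('x',np.pi); v=(r.inv()*tgt).as_rotvec()/(np.pi/2)
            if best is None or np.linalg.norm(v)<np.linalg.norm(best): best=v
        t=best
    return s,t
E
python3 - <<'E'
from h import *
ct,cs=get_calibration("top"),get_calibration("scene")
def tri(a,b):
    A=np.zeros((3,3));B=np.zeros(3)
    for o,d in (ray(ct,*a),ray(cs,*b)):
        d=d/np.linalg.norm(d);P=np.eye(3)-np.outer(d,d);A+=P;B+=P@o
    return np.linalg.solve(A,B)
print("stud",tri((223.5,243.5),(432.6,275.7)),atz(ct,223.5,243.5,.05))
print("plug",atz(ct,210,204.5,.049),"bolt",atz(ct,216.5,224,.046))
print("hatch",atz(ct,362.9,193.9,.145),tri((362.9,193.9),(311.7,177)))
print("pod",atz(ct,417.5,177,.178))
print("decoys",atz(ct,262,232.4,.04),atz(ct,261,262,.03), "glue",atz(ct,274,135,0))
p=atz(ct,223.5,243.5,.05); p[2]=.23; yaw=0
o=get_obs();print(R.from_quat(o["tool_rot"]).as_euler('xyz'))
print(tomove(p), p, get_calibration("wrist")["T"])
im=camera("top"); cv2.imwrite("pics/c.png",cv2.cvtColor(cv2.resize(im[185:280,190:400],None,fx=3.8,fy=3.8,interpolation=3),4))
E
```

```text
stud [0.40833845 0.25089383 0.04266091] [0.41001252 0.24771354 0.05      ]
plug [0.51947054 0.29103095 0.049     ] bolt [0.46444684 0.271027   0.046     ]
hatch [ 0.54606413 -0.1344017   0.145     ] [ 0.54669092 -0.13523709  0.13216361]
pod [ 0.58676441 -0.26647831  0.178     ]
decoys [0.44260216 0.14173639 0.04      ] [0.35857575 0.14388485 0.03      ] glue [0.73568305 0.12130709 0.        ]
[ 3.14151653e+00 -2.55738970e-06  4.06813909e-01]
(array([ 5.93165598, -8.62810134,  0.181549  ]), None) [0.41001252 0.24771354 0.23      ] [[ 3.94504303e-01 -8.85362658e-01 -2.45966093e-01  3.15552086e-01]
 [-9.18894040e-01 -3.80017428e-01 -1.05926847e-01 -5.45073396e-01]
 [ 3.12272726e-04  2.67805374e-01 -9.63472981e-01  3.83542333e-01]
 [ 0.00000000e+00  0.00000000e+00  0.00000000e+00  1.00000000e+00]]
```

View pics/c.png

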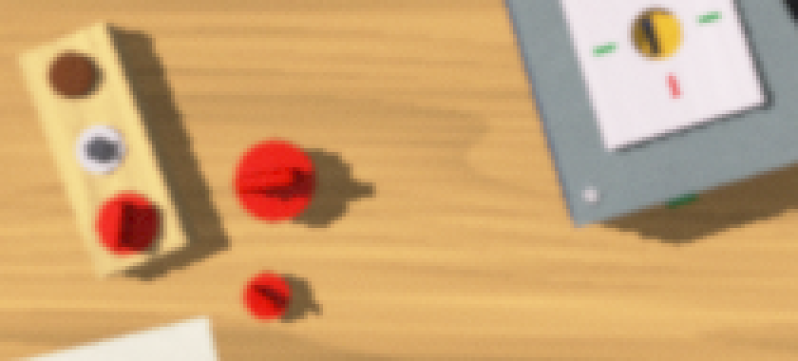

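The crop confirms it: the caddy stud has a roughly 48 mm flange and its wing runs about vertically in the image. The slot is visible in the hole at crop (655,30). I'll move over the hatch first and look there.

```bash

for i in 1 2 3 4 5; do :; done
python3 -m inch '[0.31,-0.2,0,0,0,0, 0.62,-0.4,0,0,0,0, 0.94,-0.6,0,0,0,0]' | tail -3
python3 -m inch '[0.31,-0.2,0,0,0,0, 0.62,-0.4,0,0,0,0, 0.94,-0.6,0,0,0,0]' >/dev/null
python3 -m inch '[0.31,-0.2,0,0,0,0, 0.62,-0.4,0,0,0,0, 0.94,-0.6,0,0,0,0]' >/dev/null
python3 -m inch '[0.31,-0.2,0,0,0,0, 0.62,-0.4,0,0,0,0, 0.94,-0.6,0,0,0,0]' >/dev/null
python3 -m inch '[0.31,-0.2,0,0,0,0, 0.62,-0.4,0,0,0,0, 0.94,-0.6,0,0,0,0]' >/dev/null
python3 -m inch '[0.31,-0.2,0,0,0,0, 0.62,-0.4,0,0,0,0, 0.94,-0.6,0,0,0,0, 0.94,-0.6,0,0,0,0, 0.94,-0.6,0,0,0,0]'
cat > look.py <<'E'
from h import *
import sys
im=camera("wrist"); cal=get_calibration("wrist"); save(sys.argv[1]+".png",im); np.savez("pics/"+sys.argv[1],im=im,T=cal["T"])
print(get_obs()["position"])
for t in sys.argv[2:]:
    for r in cut_out("wrist",t)[:3]:
        ys,xs=np.nonzero(r["region"]); print(t,round(r["conf"],2),r["bbox"],xs.mean().round(1),ys.mean().round(1))
E
python3 look.py w1 hatch
```

```text
ft_force: [-0.4, 0.6, 1.4]
grip_width: 0.0873
grip_force: 0.0
time: 2.52
position: [0.5483, -0.1296, 0.2446]
tool_rot: [0.979, 0.204, 0.0, 0.0]
ft_force: [-0.7, -0.5, -1.1]
grip_width: 0.0869
grip_force: 0.0
[ 0.54773253 -0.13057646  0.24449223]
hatch 0.95 [251.9, 120.3, 400.2, 262.2] 322.8 191.5
```

View pics/w1.png

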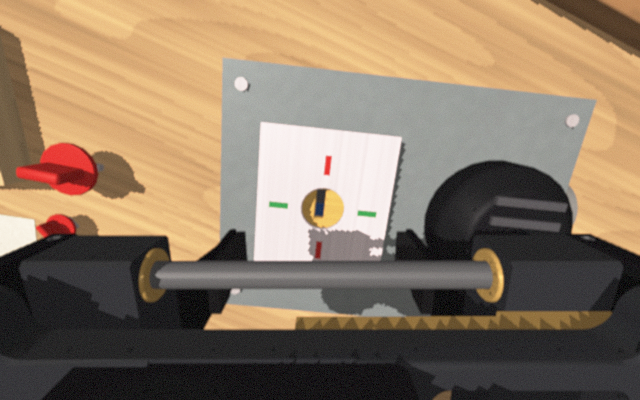

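The wrist view shows the hatch hole at about (322,208) with the dark slot at (320,203). The red marks are at (328,165) and (319,250), the green at (278,205) and (367,213).

```bash
python3 - <<'E'
from h import *
d=np.load("pics/w1.npz"); im=d["im"]; cal=get_calibration("wrist"); cal["T"]=d["T"]
hsv=cv2.cvtColor(im,cv2.COLOR_RGB2HSV)
sub=np.zeros(im.shape[:2],bool); sub[135:262,255:400]=1
H,S,V=[hsv[...,i].astype(int) for i in range(3)]
def blobs(m,z,n):
    nn,l,st,c=cv2.connectedComponentsWithStats((m&sub).astype(np.uint8))
    for i in range(1,nn):
        if st[i,4]>15: print(n,st[i],c[i].round(1),atz(cal,*c[i],z).round(4))
red=((H<8)|(H>172))&(S>130)&(V>60); blobs(red,.145,"red")
blobs((H>45)&(H<90)&(S>90),.145,"green")
y=(H>14)&(H<32)&(S>110); blobs(y,.130,"yel")
blobs((V<75)&(S<200)&(np.arange(400)[:,None]<228),.130,"dark")
# hole = yellow+dark hull
m=((y|(V<75))&sub); m[228:]=0; m[:,:298]=0; m[:,346:]=0; m[:185]=0
cs,_=cv2.findContours(m.astype(np.uint8),0,1); c=max(cs,key=cv2.contourArea)
pts=np.array([atz(cal,*p[0],.145)[:2] for p in cv2.convexHull(c)])
A=np.c_[2*pts,np.ones(len(pts))]; s=np.linalg.lstsq(A,(pts**2).sum(1),rcond=None)[0]; print("hole",s[:2],np.sqrt(s[2]+s[:2]@s[:2]))
dk=(V<75)&m; cs,_=cv2.findContours(dk.astype(np.uint8),0,1); c=max(cs,key=cv2.contourArea)
w=np.array([atz(cal,*p[0],.130)[:2] for p in c]); rr=cv2.minAreaRect((w*1000).astype(np.float32)); print("slot mm",rr)
cv2.imwrite("pics/c2.png",cv2.cvtColor(cv2.resize(im[150:260,250:400],None,fx=5,fy=5,interpolation=cv2.INTER_CUBIC),4))
E
```

```text
red [325 156   6  19  82] [327.4 164.8] [ 0.5839 -0.1214  0.145 ]
red [315 242   6  16  67] [317.9 249.7] [ 0.5133 -0.1434  0.145 ]
green [270 203  17   5  62] [278.3 204.7] [ 0.5375 -0.0975  0.145 ]
green [358 211  18   5  60] [366.1 213.3] [ 0.5594 -0.1673  0.145 ]
yel [303 190  40  38 986] [323.1 208.9] [ 0.5446 -0.1349  0.13  ]
dark [317 190   8  14  98] [320.3 196.3] [ 0.5542 -0.1281  0.13  ]
hole [ 0.54921094 -0.13218793] 0.016516974599094222
slot mm ((554.0400390625, -128.27381896972656), (11.739121437072754, 6.084927558898926), 23.145931243896484)
```

View pics/c2.png

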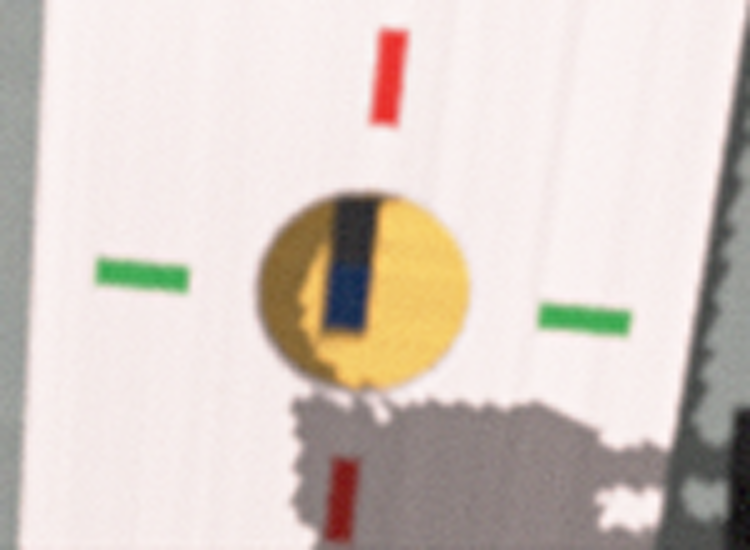

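The slot's visible −x end is at about px (318.9,216.8), and there is no sideways parallax. Next I'll go to the caddy.

```bash
python3 - <<'E'
from h import *
d=np.load("pics/w1.npz"); cal=get_calibration("wrist"); cal["T"]=d["T"]
yaw=.303; u=np.array([np.cos(yaw),np.sin(yaw)]); n=np.array([-u[1],u[0]])
E=atz(cal,318.9,216.8,.13)[:2]; S=E+.01325*u; Cx=np.array([.5487,-.1324])
a=atz(cal,321,190,.13)[:2]
print("E",E,"slot",S,"off x,y mm",(S-Cx)@u*1e3,(S-Cx)@n*1e3,"dir",np.arctan2(*(a-E)[::-1]), "widths", np.linalg.norm(atz(cal,316.4,203,.13)-atz(cal,325,203,.13)))
E
python3 -m inch '[0.02,-0.33,0,0,0,0, 0.04,-0.66,0,0,0,0, 0.06,-1,0,0,0,0]' >/dev/null
python3 -m inch '[0.02,-0.33,0,0,0,0, 0.04,-0.66,0,0,0,0, 0.06,-1,0,0,0,0]' >/dev/null
python3 -m inch '[0.02,-0.33,0,0,0,0, 0.04,-0.66,0,0,0,0, 0.06,-1,0,0,0,0]' >/dev/null
python3 -m inch '[0.02,-0.33,0,0,0,0, 0.04,-0.66,0,0,0,0, 0.06,-1,0,0,0,0]' >/dev/null
python3 -m inch '[0.02,-0.33,0,0,0,0, 0.04,-0.66,0,0,0,0, 0.06,-1,0,0,0,0, 0.06,-1,0,0,0,0, 0.06,-1,0,0,0,0]'
python3 look.py w2 stud stud_wing
```

```text
E [ 0.53638642 -0.13434635] slot [ 0.54903282 -0.13039275] off x,y mm 0.916592754870579 1.816505201328213 dir 0.331500028390731 widths 0.007538233107001271
time: 4.03
position: [0.4113, 0.2457, 0.2447]
tool_rot: [0.979, 0.203, 0.0, 0.0]
ft_force: [-0.3, -0.2, -0.8]
grip_width: 0.0874
grip_force: 0.0
[0.41174256 0.24503601 0.24463285]
stud 0.97 [354.0, 230.1, 385.2, 259.1] 370.6 244.1
stud 0.75 [294.1, 157.0, 334.9, 200.3] 313.9 179.5
stud_wing 0.84 [354.4, 228.6, 383.9, 257.8] 370.8 243.9
stud_wing 0.77 [383.2, 164.2, 440.7, 211.3] 410.2 188.7
stud_wing 0.62 [291.6, 160.4, 336.0, 201.0] 314.1 179.2
```

View pics/w2.png

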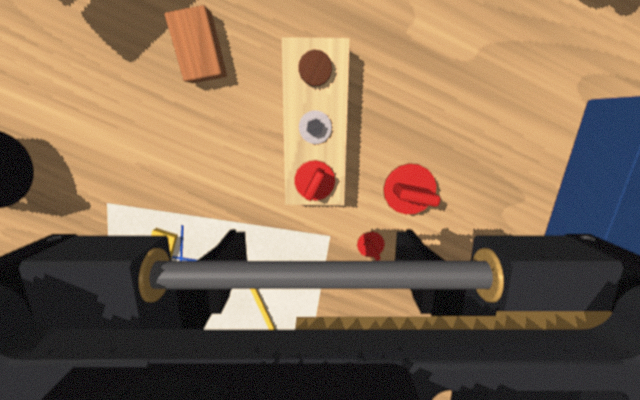

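The stud in the caddy is at (314,180), with its wing tilted roughly from (312,195) to (328,172). I'll zoom in.

```bash
python3 - <<'E'
from h import *
im=np.load("pics/w2.npz")["im"]
cv2.imwrite("pics/c3.png",cv2.cvtColor(cv2.resize(im[150:210,280:350],None,fx=9,fy=9,interpolation=cv2.INTER_CUBIC),4))
E
```

```text
(no output)
```

View pics/c3.png

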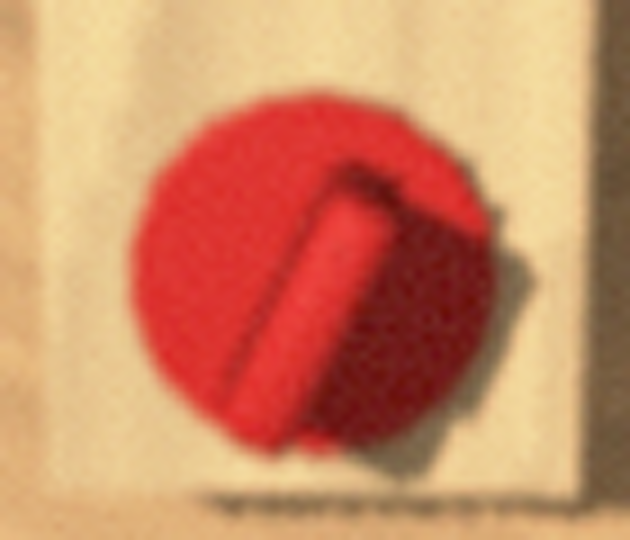

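```bash
python3 - <<'E'
from h import *
d=np.load("pics/w2.npz"); cal=get_calibration("wrist"); cal["T"]=d["T"]
a=atz(cal,308.2,198,.076);b=atz(cal,320.9,173,.076); m=(a+b)/2
yaw=np.arctan2(*(b-a)[:2][::-1]); f=atz(cal,314.9,180.2,.046)
print(a,b,np.linalg.norm(a-b),m,yaw,"flange",f)
c=(m+f)/2; c[2]=.13
print(tomove(c,yaw),c); c[2]=.071; print(tomove(c,yaw)); print(get_obs()["q"])
E
```

```text
[0.39833079 0.25296226 0.076     ] [0.42826103 0.25117945 0.076     ] 0.029983287787393103 [0.41329591 0.25207085 0.076     ] -0.05949529210348194 flange [0.41285654 0.25196866 0.046     ]
(array([ 0.04737225, -0.08138001,  1.43261214]), array([ 3.20215388e-04, -1.20592964e-04,  2.95623209e-01])) [0.41307623 0.25201976 0.13      ]
(array([ 0.04732211, -0.08176963,  2.17011204]), array([ 3.20215388e-04, -1.20592964e-04,  2.95623209e-01]))
[ 3.02201888e-01  3.32359659e-01  1.78821071e+00 -6.08221616e-04
  1.02090059e+00  1.46844747e+00]
```

```bash

python3 -m inch '[0.02,-0.03,0.3,0,0,0.08, 0.04,-0.06,0.6,0,0,0.15, 0.047,-0.08,0.9,0,0,0.23, 0.047,-0.08,1,0,0,0.296, 0.047,-0.08,1,0,0,0.296, 0.047,-0.08,1,0,0,0.296]' 34 20
python3 - <<'E'
from h import *
c=[.4131,.2520,.071]; print(tomove(c,-.0595))
E
```

```text
time: 4.68
position: [0.4129, 0.2522, 0.1643]
tool_rot: [1.0, -0.029, -0.0, 0.0]
ft_force: [1.0, 0.3, 0.0]
grip_width: 0.0549
grip_force: 0.0
(array([0.00345086, 0.00183564, 1.16577404]), array([0.00033832, 0.00058836, 0.00136521]))
```

```bash

python3 -m inch '[0,0,0.2,0,0,0, 0,0,0.4,0,0,0, 0,0,0.6,0,0,0, 0,0,0.8,0,0,0, 0,0,0.85,0,0,0, 0,0,0.85,0,0,0]' 34 20 | grep -v tool
python3 -m inch '[0,0,0.1,0,0,0, 0,0,0.2,0,0,0, 0,0,0.3,0,0,0, 0,0,0.31,0,0,0, 0,0,0.31,0,0,0, 0,0,0.31,0,0,0]' | grep -v tool
python3 -m inch '[0,0,0,0,0,0, 0,0,0,0,0,0, 0,0,0,0,0,0, 0,0,0,0,0,0, 0,0,0,0,0,0, 0,0,0,0,0,0]' 0 25
```

```text
time: 5.18
position: [0.4128, 0.2528, 0.0965]
ft_force: [-0.5, 0.2, -0.3]
grip_width: 0.0342
grip_force: 0.0
time: 5.68
position: [0.4124, 0.2533, 0.0717]
ft_force: [0.2, 0.5, 0.7]
grip_width: 0.0344
grip_force: 0.0
time: 6.18
position: [0.4125, 0.2533, 0.0719]
tool_rot: [1.0, -0.029, 0.0, -0.0]
ft_force: [0.5, -0.8, 1.1]
grip_width: 0.0096
grip_force: 25.0
```

```bash

python3 -m inch '[0,0,-0.1,0,0,0, 0,0,-0.3,0,0,0, 0,0,-0.5,0,0,0, 0,0,-0.75,0,0,0, 0,0,-1,0,0,0]' 0 35 >/dev/null
python3 -m inch '[0,0,-0.25,0,0,0, 0,0,-0.5,0,0,0, 0,0,-0.75,0,0,0, 0,0,-1,0,0,0, 0,0,-1,0,0,0, 0,0,-1,0,0,0]' | grep -v tool
python3 -m inch '[0.13,0.3,-0.06,0,0,0, 0.26,0.6,-0.13,0,0,0, 0.4,0.935,-0.2,0,0,0]' >/dev/null
python3 -m inch '[0.13,0.3,0,0,0,0, 0.26,0.6,0,0,0,0, 0.4,0.935,0,0,0,0]' >/dev/null
python3 -m inch '[0.13,0.3,0,0,0,0, 0.26,0.6,0,0,0,0, 0.4,0.935,0,0,0,0]' >/dev/null
python3 -m inch '[0.13,0.3,0,0,0,0, 0.26,0.6,0,0,0,0, 0.4,0.935,0,0,0,0]' >/dev/null
python3 -m inch '[0.13,0.3,0,0,0,-0.06, 0.26,0.6,0,0,0,-0.12, 0.4,0.935,0,0,0,-0.18, 0.4,0.935,0,0,0,-0.231, 0.4,0.935,0,0,0,-0.231, 0.4,0.935,0,0,0,-0.231]'
python3 look.py w3 stud hatch
python3 - <<'E'
from h import *
print(tomove([.549,-.1304,.21],.303),get_obs()["q"])
E
```

```text
time: 7.1
position: [0.4128, 0.2534, 0.233]
ft_force: [-0.3, -0.1, -1.4]
grip_width: 0.0099
grip_force: 35.0
time: 8.6
position: [0.5492, -0.129, 0.2462]
tool_rot: [0.989, 0.15, -0.002, -0.001]
ft_force: [0.3, -0.2, -1.3]
grip_width: 0.0099
grip_force: 35.0
[ 0.54924829 -0.12853806  0.24646591]
stud 0.86 [282.9, 204.9, 361.3, 302.2] 320.7 233.1
stud 0.7 [24.3, 169.4, 112.5, 217.2] 72.4 195.5
hatch 0.59 [252.1, 130.0, 390.7, 233.4] 324.0 174.0
(array([-0.01510766,  0.02364372,  0.46427251]), array([-0.00089656,  0.00085672,  0.00094868])) [-4.27290696e-01  4.43489022e-01  1.58258477e+00  1.66851823e-04
  1.11746099e+00  8.38942232e-01]
```

View pics/w3.png

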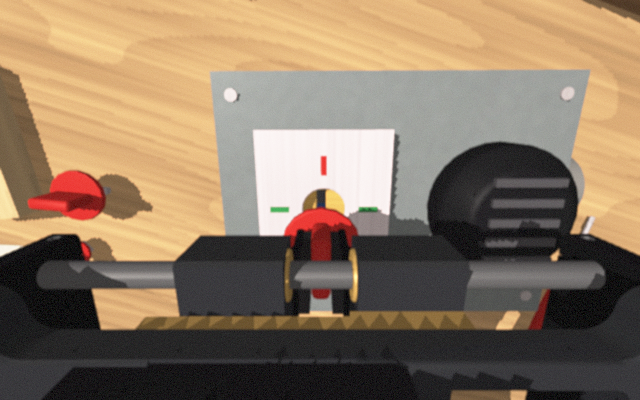

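The stud hangs straight at (321,235) with its flange spanning 285–357. The slot shows above it at about (320,197), almost in line. I'll measure the sideways offset.

```bash
python3 - <<'E'
from h import *
d=np.load("pics/w3.npz"); im=d["im"]; cal=get_calibration("wrist"); cal["T"]=d["T"]; print(cal["cx"])
o=get_obs(); r=R.from_quat(o["tool_rot"]); T=d["T"]
print("cam in tool",r.inv().apply(T[:3,3]-o["position"]).round(4))
V=im.astype(int).max(2); g=im.astype(int)
loc=lambda u,v,z:(r.inv().apply(atz(cal,u,v,z)-o["position"])*1e3).round(2)
for v in (194,198,202): 
    print(v,[tuple(g[v,u]) for u in range(312,331)] if v==198 else "", )
    row=V[v,300:345]; dk=[300+i for i in range(45) if row[i]<90]; 
    if dk: print(dk[0],dk[-1],loc((dk[0]+dk[-1])/2,v,.13))
red=(g[...,0]>110)&(g[...,1]<70)&(g[...,2]<70)
for v in (220,224,228,232):
    x=np.nonzero(red[v,270:375])[0]+270; print(v,x[0],x[-1],loc((x[0]+x[-1])/2,v,o["position"][2]-.025))
for u,v in ((323.5,165.5),): print("mark",loc(u,v,.145))
for a in ((279.5,210),(369,209.5)): print("green",loc(*a,.145))
print(V[190:215,300:345][::4])
E
```

```text
320.6075981104661
cam in tool [ 0.0738  0.0008 -0.1382]
194 
317 324 [  8.01   0.27 117.13]
198 [(np.int64(136), np.int64(104), np.int64(52)), (np.int64(134), np.int64(102), np.int64(57)), (np.int64(135), np.int64(105), np.int64(57)), (np.int64(137), np.int64(105), np.int64(58)), (np.int64(116), np.int64(93), np.int64(56)), (np.int64(73), np.int64(62), np.int64(50)), (np.int64(54), np.int64(54), np.int64(51)), (np.int64(52), np.int64(47), np.int64(52)), (np.int64(57), np.int64(55), np.int64(58)), (np.int64(55), np.int64(51), np.int64(55)), (np.int64(54), np.int64(52), np.int64(54)), (np.int64(49), np.int64(49), np.int64(52)), (np.int64(67), np.int64(61), np.int64(53)), (np.int64(153), np.int64(117), np.int64(65)), (np.int64(240), np.int64(187), np.int64(101)), (np.int64(249), np.int64(211), np.int64(112)), (np.int64(246), np.int64(206), np.int64(108)), (np.int64(246), np.int64(209), np.int64(110)), (np.int64(245), np.int64(207), np.int64(109))]
317 324 [  4.38   0.26 117.14]
202 
317 324 [  0.72   0.25 117.14]
220 296 349 [16.37  1.56 24.98]
224 292 352 [13.93  1.27 24.98]
228 287 35
[... 749 characters left out ...]
2 142 155 181 191 150  89
   62  64  60  67  60  61  68 164 243 251 249 249 249 247 248 248 248 248
  247 248 247 248 248 248 247 248 249]
 [248 238 199 150 135 128 135 139 135 137 131 137 172 230 242 217 150  85
   75  73  79  85  73  77  77 148 235 247 245 244 245 246 246 246 246 246
  245 244 245 245 246 246 245 245 244]
 [248 233 183 154 150 168 182 192 192 196 200 207 220 220 225 225 230 232
  235 236 239 237 236 232 228 222 215 209 198 185 175 173 163 162 162 165
  183 210 232 240 246 245 244 244 244]
 [216 227 240 244 246 244 242 239 240 237 237 236 236 236 238 237 237 236
  236 237 237 236 236 237 238 237 236 238 235 236 236 238 236 238 235 238
  234 232 221 199 173 159 167 195 227]]
```

```bash

python3 -m inch '[-0.006,-0.005,0.12,0,0,0, -0.006,-0.005,0.25,0,0,0, -0.006,-0.005,0.38,0,0,0, -0.006,-0.005,0.5,0,0,0, -0.006,-0.005,0.6,0,0,0, -0.006,-0.005,0.65,0,0,0, -0.006,-0.005,0.65,0,0,0, -0.006,-0.005,0.65,0,0,0]'
python3 -m inch '[0,0,0.03,0,0,0, 0,0,0.06,0,0,0, 0,0,0.08,0,0,0, 0,0,0.1,0,0,0, 0,0,0.1,0,0,0, 0,0,0.1,0,0,0]'|egrep 'pos|force'
python3 -m inch '[0,0,0.01,0,0,0, 0,0,0.02,0,0,0, 0,0,0.025,0,0,0, 0,0,0.025,0,0,0]'|egrep 'pos|force'
```

```text
time: 9.42
position: [0.5499, -0.1292, 0.1954]
tool_rot: [0.988, 0.152, -0.0, -0.0]
ft_force: [0.5, -0.4, -1.7]
grip_width: 0.01
grip_force: 35.0
position: [0.5498, -0.1291, 0.1877]
ft_force: [0.7, -0.8, 0.3]
grip_force: 35.0
position: [0.5498, -0.1291, 0.1856]
ft_force: [-0.1, -0.2, 0.2]
grip_force: 35.0
```

```bash

python3 -m inch '[0,0,0.01,0,0,0, 0,0,0.02,0,0,0, 0,0,0.025,0,0,0, 0,0,0.025,0,0,0]'|egrep 'pos|ft_force'
python3 -m inch '[0,0,0.005,0,0,0, 0,0,0.01,0,0,0, 0,0,0.015,0,0,0, 0,0,0.015,0,0,0]'|egrep 'pos|ft_force'
python3 - <<'E'
from h import *
print(get_obs()["moment"],get_obs()["ft_force"])
E
```

```text
position: [0.5498, -0.1291, 0.1836]
ft_force: [0.3, 0.2, -0.7]
position: [0.5498, -0.1291, 0.1825]
ft_force: [-0.0, 0.2, -1.0]
[-0.00505445 -0.02502635 -0.06632615] [-0.00444179  0.20046826 -0.95352984]
```

```bash

python3 -m inch '[0,0,0.01,0,0,0, 0,0,0.02,0,0,0, 0,0,0.03,0,0,0, 0,0,0.03,0,0,0]'|egrep 'pos|ft_force'
python3 -m inch '[0,0,0.01,0,0,0, 0,0,0.02,0,0,0, 0,0,0.03,0,0,0, 0,0,0.03,0,0,0]'|egrep 'pos|ft_force'
python3 -m inch '[0,0,0.01,0,0,0, 0,0,0.02,0,0,0, 0,0,0.03,0,0,0, 0,0,0.03,0,0,0]'|egrep 'pos|ft_force'
python3 - <<'E'
from h import *
print(get_obs()["moment"],get_obs()["ft_force"])
E
```

```text
position: [0.5497, -0.1291, 0.1799]
ft_force: [1.4, 0.5, -0.0]
position: [0.5497, -0.1291, 0.1776]
ft_force: [-1.4, 0.8, -0.9]
position: [0.5499, -0.1292, 0.1758]
ft_force: [-1.3, 0.4, 4.3]
[0.07799315 0.2128719  0.01877404] [-1.30328662  0.40680341  4.27246514]
```

```bash

python3 -m inch '[0,0,0.01,0,0,0, 0,0,0.02,0,0,0, 0,0,0.03,0,0,0, 0,0,0.04,0,0,0, 0,0,0.05,0,0,0, 0,0,0.05,0,0,0]'|egrep 'pos|ft_force'
python3 -m inch '[0,0,0.01,0,0,0, 0,0,0.02,0,0,0, 0,0,0.03,0,0,0, 0,0,0.04,0,0,0, 0,0,0.045,0,0,0, 0,0,0.045,0,0,0]'|egrep 'pos|ft_force|grip'
python3 - <<'E'
from h import *
o=get_obs();print(o["moment"],o["ft_force"],o["position"],R.from_quat(o["tool_rot"]).as_euler('xyz'),o["q"][5])
E
```

```text
position: [0.5499, -0.1292, 0.1722]
ft_force: [-0.6, 1.1, 7.6]
position: [0.5499, -0.1292, 0.1692]
ft_force: [-2.9, -0.2, 11.0]
grip_width: 0.01
grip_force: 35.0
[ 0.17958742  0.4890939  -0.01838983] [-2.85414345 -0.21086636 11.00478309] [ 0.54993194 -0.12919285  0.16915184] [ 3.14096219e+00 -5.32651031e-04  3.04811257e-01] 0.8376031552865421
```

```bash

python3 -m inch '[0,0,0.008,0,0,0, 0,0,0.017,0,0,0, 0,0,0.017,0,0,0, 0,0,0.017,0,0,0]'|egrep 'pos|ft_force'
python3 -m inch '[0,0,0,0,0,0.03, 0,0,0,0,0,0.06, 0,0,0,0,0,0.09, 0,0,0,0,0,0.12, 0,0,0,0,0,0.12]'|egrep 'pos|ft_force|grip'
python3 - <<'E'
from h import *
o=get_obs();print(o["moment"],o["ft_force"],o["position"],R.from_quat(o["tool_rot"]).as_euler('xyz'),o["q"][5])
E
```

```text
position: [0.5499, -0.1292, 0.168]
ft_force: [-3.1, 1.2, 12.3]
position: [0.5509, -0.1297, 0.1683]
ft_force: [-2.3, 0.5, 11.9]
grip_width: 0.0095
grip_force: 35.0
[0.122659   0.38285776 0.02435525] [-2.27909957  0.51233595 11.8629068 ] [ 0.55088178 -0.12974837  0.16831649] [ 3.13951154e+00 -2.75596522e-03  1.14998912e-01] 1.0275246972653223
```

Turning freely, since the moment is near zero. I'll carry on to the quarter turn in stages.

```bash

python3 -m inch '[0,0,0,0,0,0.04, 0,0,0,0,0,0.08, 0,0,0,0,0,0.12, 0,0,0,0,0,0.16, 0,0,0,0,0,0.2, 0,0,0,0,0,0.24, 0,0,0,0,0,0.28, 0,0,0,0,0,0.32, 0,0,0,0,0,0.36, 0,0,0,0,0,0.4, 0,0,0,0,0,0.4]'|egrep 'pos|ft_force'
python3 - <<'E'
from h import *
o=get_obs();print(o["moment"],o["ft_force"],R.from_quat(o["tool_rot"]).as_euler('xyz'),o["q"][5])
E
python3 -m inch '[0,0,0,0,0,0.04, 0,0,0,0,0,0.08, 0,0,0,0,0,0.12, 0,0,0,0,0,0.16, 0,0,0,0,0,0.2, 0,0,0,0,0,0.24, 0,0,0,0,0,0.28, 0,0,0,0,0,0.32, 0,0,0,0,0,0.36, 0,0,0,0,0,0.38, 0,0,0,0,0,0.38]'|egrep 'pos|ft_force'
python3 - <<'E'
from h import *
o=get_obs();print(o["moment"],o["ft_force"],R.from_quat(o["tool_rot"]).as_euler('xyz'),o["q"][5])
E
```

```text
position: [0.5515, -0.1303, 0.1685]
ft_force: [-1.2, -0.6, 11.1]
[ 0.03975506  0.25806186 -0.08164834] [-1.16514172 -0.5877631  11.14253594] [ 3.14136911 -0.00533495 -0.51397671] 1.6564794367323323
position: [0.5511, -0.1302, 0.1685]
ft_force: [-2.0, -0.8, 11.9]
[ 0.08414867  0.45212299 -0.05793708] [-2.04036464 -0.77571453 11.91509939] [-3.139678   -0.00382792 -1.10961728] 2.2522519247849977
```

```bash

python3 -m inch '[0,0,0,0,0,0.04, 0,0,0,0,0,0.08, 0,0,0,0,0,0.1, 0,0,0,0,0,0.1]'|egrep 'pos|ft_force'
python3 - <<'E'
from h import *
o=get_obs();print(o["moment"],o["ft_force"],R.from_quat(o["tool_rot"]).as_euler('xyz'),o["q"][5])
E
python3 -m inch '[0,0,-0.01,0,0,0, 0,0,-0.02,0,0,0, 0,0,-0.03,0,0,0, 0,0,-0.04,0,0,0, 0,0,-0.04,0,0,0]'|egrep 'pos|ft_force'
python3 - <<'E'
from h import *
o=get_obs();print(o["moment"],o["ft_force"],R.from_quat(o["tool_rot"]).as_euler('xyz'),o["q"][5])
E
```

```text
position: [0.5498, -0.1302, 0.1684]
ft_force: [-4.5, -1.7, 13.1]
[-0.0474313   0.8601818   0.03395472] [-4.51202797 -1.67281945 13.0932567 ] [ 3.14139539e+00 -2.58859738e-03 -1.26618045e+00] 2.4092773576372033
position: [0.5499, -0.1302, 0.1705]
ft_force: [-2.5, -2.3, 6.5]
[-0.18443276  0.51910728 -0.00121706] [-2.51292323 -2.26226562  6.5034164 ] [ 3.14129587e+00 -2.19313048e-03 -1.26556246e+00] 2.4083804865221254
```

```bash

python3 -m inch '[0,0,-0.01,0,0,0, 0,0,-0.012,0,0,0, 0,0,-0.012,0,0,0]'|egrep 'pos|ft_force'
python3 -m inch '[0,0,-0.01,0,0,0, 0,0,-0.012,0,0,0, 0,0,-0.012,0,0,0]'|egrep 'pos|ft_force'
python3 - <<'E'
from h import *
o=get_obs();print(o["moment"],o["ft_force"],R.from_quat(o["tool_rot"]).as_euler('xyz'),o["q"][5])
E
```

```text
position: [0.5498, -0.1302, 0.1712]
ft_force: [-2.2, -0.8, 6.2]
position: [0.5498, -0.1302, 0.1721]
ft_force: [-2.8, -2.9, 6.1]
[-0.35878222  0.47786055  0.09727679] [-2.8470774  -2.92819919  6.07148493] [ 3.14112237e+00 -1.95526713e-03 -1.26555735e+00] 2.408354921146795
```

```bash

python3 -m inch '[0,0,-0.01,0,0,0, 0,0,-0.012,0,0,0, 0,0,-0.012,0,0,0]'|egrep 'pos|ft_force'
python3 -m inch '[0,0,-0.01,0,0,0, 0,0,-0.012,0,0,0, 0,0,-0.012,0,0,0]'|egrep 'pos|ft_force'
python3 - <<'E'
from h import *
o=get_obs();print(o["moment"],o["ft_force"],R.from_quat(o["tool_rot"]).as_euler('xyz'),o["q"][5])
E
```

```text
position: [0.5498, -0.1301, 0.1729]
ft_force: [-2.8, -4.1, 5.5]
position: [0.5498, -0.1301, 0.173]
ft_force: [-1.7, -5.8, 0.8]
[-0.72702824  0.3460207  -0.05363106] [-1.69053456 -5.77994708  0.81162549] [ 3.14082275e+00 -1.39895698e-03 -1.26571709e+00] 2.4083630608185915
```

The force dropped from 5.5 to 0.8 N and the stud stopped rising, so it is in the catch. I'll release and check.

```bash

python3 -m inch '[0,0,0,0,0,0, 0,0,0,0,0,0, 0,0,0,0,0,0, 0,0,0,0,0,0, 0,0,0,0,0,0, 0,0,0,0,0,0]' 28 |egrep 'pos|force|width'
python3 -m inch '[0,0,-0.1,0,0,0, 0,0,-0.3,0,0,0, 0,0,-0.5,0,0,0, 0,0,-0.75,0,0,0, 0,0,-1,0,0,0, 0,0,-1,0,0,0, 0,0,-1,0,0,0]' |egrep 'time|pos|force|width'
python3 look.py w4 stud hatch
python3 - <<'E'
from h import *
a=camera("scene"); d=np.load("pics/w4.npz")["im"]
save("f.png",np.vstack([cv2.resize(d[90:290,180:460],(600,428))[:300],cv2.resize(a[140:240,230:430],(600,300),interpolation=3)]))
E
```

```text
position: [0.5499, -0.1288, 0.1733]
ft_force: [-0.1, -0.2, -0.4]
grip_width: 0.0275
grip_force: 0.0
time: 18.33
position: [0.5506, -0.1294, 0.255]
ft_force: [-0.8, 0.2, -1.1]
grip_width: 0.0278
grip_force: 0.0
[ 0.54968692 -0.12901064  0.25367228]
stud 0.76 [294.1, 175.3, 351.8, 236.7] 321.9 205.5
hatch 0.56 [244.2, 137.5, 402.5, 260.7] 324.6 188.2
```

View pics/f.png

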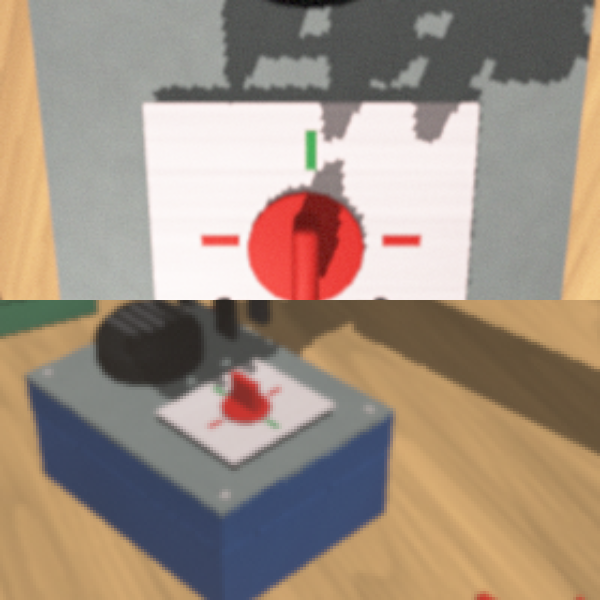

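The picture shows the wing lying along the green marks and the flange flat on the drawn-down hatch, with the gripper clear.

```bash
python3 -c "
from rig import *
print(hand_in())"
```

```text
the job is handed in; nothing more can be done
None
```

The red stud is pressed in, turned a quarter clockwise and caught, and I've handed the job in. On release the wing stayed on the green marks, with the gripper clear and the other bench items not touched. I judged the catch from the upward push dropping from 5.5 to 0.8 N as the stud stopped rising, since the hatch's height wasn't measured. Readings during pressing and turning peaked near 13 N, and the clock stood at about 18 s.

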